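# Pass a carton under the height-gauge bar

### The job

Check that the flatter medicine carton near the right front of the table clears the height limit: lay it flat, lengthwise, on the open end of the height gauge, then push it along the lane under the fixed bridge bar until it meets the sprung stop, and press it against the stop with about 10 N for a second (never more than 18 N). Then let go and leave it lying there under the bar; do not disturb the other things.

Things in the scene. Friction and masses are not known exactly. Their poses are not given: they have to be found in the camera images.
- carton: the carton to check: white with a red end band, 55 (x) x 110 (y) x 35 mm (z), 0.05 to 0.11 kg. Origin at the centre of its underside, y along its length, z up. It starts flat on the table near its right front, its length within 0.5 rad of world y.
- gauge: fixed height gauge: white base plate 300 x 100 x 8 mm on the table with aluminium rails and a bridge bar. Origin under the plate's centre, at table height; +x is the push direction along the lane (roughly world -y, the robot's right, within 0.2 rad), z up. Plate top at z 8 mm. All x, y, z below are in this frame, mm. Open landing end without rails: x -150 to -48.
- lane_mouth (a point): middle of the lane on the plate's top (z 8) where the straight rails begin, x -10 of the gauge. Flared cheeks lead in from x -48 (86 apart) to x -10; straight rails follow from x -10 to 95, lane 60 wide between them, so the carton has 2.5 to spare each side. Cheeks and rails reach z 20. Pushing the carton along takes under 2 N before it meets the stop.
- bar_mid (a point): middle of the bridge bar's underside, x 25, z 46 of the gauge (38 above the plate, 3 above the carton). Bar x 17 to 33, top z 60; its posts stand at y 37 to 48 either side, z up to 63. The fingers do not fit under the bar and need not: the carton's near end stays before the bar, at least 20 short of it.
- stop_unit: foot of the stop at x 143, z 8 of the gauge, same axes. Rods on it carry a sprung steel stop plate (50 wide, z 11 to 39), clamped elsewhere each time: its face is somewhere from x 60 to 100, not measured, found by feel. It gives 1 mm per 3 N, 9 mm at most, and moves the carton back that much when the push ends. Robot parts touching gauge or stop: under 20 N.
- tall_carton: bystander: a thicker carton, white with pink stripes, 55 x 120 x 45 mm, too high for the gauge; leave it alone
- tape_roll: bystander: flat roll of masking tape, 83 mm across, 19 mm high
- blister: bystander: blister strip of red tablets, 39 x 78 x 5 mm, lying flat
- ink_pad: bystander: closed ink pad, 73 x 110 x 15 mm
- pill_bottle: bystander: standing white pill bottle, 43 mm across, 77 mm high
- stamp: bystander: standing rubber stamp with wooden foot, 26 x 50 x 72 mm
- cards: bystander: stack of cards, 65 x 89 x 36 mm

How it is judged:
On the way, in this order (a step that is already met when the one before it is completed fails the run):
1. the carton lies flat and lengthwise on the gauge's open end, short of the bar (angle between carton's own z axis and vertical below 0.06 rad and angle between the y axis of carton and the x axis of gauge, either way round below 0.12 rad and x of carton in the frame of gauge between -0.14 and -0.045 m and y of carton in the frame of gauge between -0.025 and 0.025 m and z of carton in the frame of gauge below 0.014 m), for 0.1 s.
2. the carton, flat under the bar, is pressed against the stop with 6 to 18 N for half a second (angle between carton's own z axis and vertical below 0.06 rad and angle between the y axis of carton and the x axis of gauge, either way round below 0.12 rad and contact force between carton and stop_unit between 6 and 18 N and x of carton in the frame of gauge above 0 m and y of carton in the frame of gauge between -0.006 and 0.006 m and z of carton in the frame of gauge below 0.012 m), for 0.5 s.
At the end, for the whole second after the job is handed in: the carton rests flat in the lane under the bar, lengthwise (within 0.12 rad) and between the rails (centre within 6 mm of the lane's middle), its centre -12 to 56 mm along the gauge from the gauge's origin, at rest and released (angle between carton's own z axis and vertical below 0.06 rad and angle between the y axis of carton and the x axis of gauge, either way round below 0.12 rad and x of carton in the frame of gauge between -0.012 and 0.056 m and y of carton in the frame of gauge between -0.006 and 0.006 m and z of carton in the frame of gauge below 0.012 m and linear speed of carton below 0.01 m/s); the robot touches nothing.
It fails at once if the carton is pressed against the stop with more than 18 N (contact force between carton and stop_unit above 18 N).
It fails at once if the robot pushes on the gauge itself with more than 20 N (contact force between the arm and gauge above 20 N).
It fails at once if a bystander is moved by more than 20 mm (distance of any of tall_carton, tape_roll, blister, ink_pad, pill_bottle, stamp, cards from where it was at the start of the episode above 0.02 m).
It also fails if it takes over 64 s, if anything falls off the work surface, if the arm or the gripper's body presses on something with over 40 N, if the wrist force passes 120 N, or if a joint passes its speed limit or range.

### The arm

A 6-joint arm with a two-finger parallel gripper is mounted at the origin on a cart in front of the work surface, level with it; the furniture and walls round the work are solid. World frame = base frame: x ahead of the robot, y to its left, z up, the work surface at z = 0. Lengths are in m, angles in rad, forces in N, time in s.
With the tool pointing down it reaches from about 0.15 to 0.775 m from the base axis. Payload 6.1 kg.
Tool frame: the origin (TCP) lies between the finger pads; the fingertips stand 11 mm ahead of it and the grasp point (between the pads) lies 8 mm behind it; z points along the fingers, y is the line along which they close (so a half turn about z gives the same grasp; the last joint's range is limited). The gripper opens to 85 mm and grips with 20 to 120 N. Pads are 22 mm wide; open, the fingers measure 114 mm over their backs; the gripper's body (76 mm by 85 mm) begins 54 mm behind the grasp point. The pads swing forward as they close: fully open they stand 13 mm farther back than shut.
Start: joints at [1.346, 0.126, -0.04, 1.405, 0, 1.571], TCP at [0.117, 0.512, 0.242] pointing down, gripper open.
Joint ranges: [-2.72, 2.72], [-0.95, 1.95], [-1.27, 1.35], [-1.78, 2.02], [-1.46, 1.47], [-3.14, 3.14]. Speed limits (rad/s): [2.39, 2.39, 3.01, 3.14, 3.14, 3.14].

### API

Orientations are given as a rotation vector (axis times angle).
In Python, from workcell import env, vision, outline_of, spot_point gives the robot as it stands.
- The arm moves only by the shell command python3 -m creep 'ROWS'. ROWS is JSON, one flat list of numbers, 7 for each row, row after row: the shift along the tool's x, y, z in cm, then the turn, a rotation vector about the tool's x, y, z in rad, then the finger opening in cm, from 0 to 8.54. In form: [x, y, z, wx, wy, wz, hand, x, y, z, wx, wy, wz, hand, ...]. A call has 1 to 5 rows; each row shifts and turns the commanded pose from where the row before left it, along the tool's axes as they then stand; what a row does not reach is not made up. A row lasts 1/10 s, in which the tool goes at most 50 mm and 8.59 degrees, less where a joint would pass 70% of its speed; a pose out of reach is approached as far as the arm can. A call is refused whole if a number of a shift passes 5 or a number of a turn 0.15, either way. A call with a gripper value outside its range is refused whole. The fingers move at their own pace and stop on an object; the grip force is fixed at half the most. Time passes only in rows, so rows that do not move let the fingers close. It gives the time, the measured TCP pose, the force, the opening and the grip force at its end, in the units of the state.
- env.get_obs(): the state, without advancing time (a new reading comes with each control period).
- vision.read_camera(name): name is "side" or "top"; returns the picture (480x640x3 uint8, blue, green, red); there is no depth.
- vision.get_calibration(name): a dict with "fovy" (degrees; the focal length in pixels is half the picture's height over the tangent of half this angle, whatever the lens; pixels are square), "cx", "cy" (the principal point, pixels), "xyz" and "rotation" of the camera in the world. Camera axes: x right, y up, looking along -z (the intrinsics and any distortion apply to the point x, -y, -z); pixel columns grow to the right and rows downward; lengths in m; the calibration is good to about 2 mm. A picture is of the moment at which its call begins. get_calibration takes no time and is no camera call.
- env.sign_off(): hands the job in; it is judged then, once.
Trained networks look in the newest picture that a camera, given by its name, has taken for a name from the list of things; names that differ only in an ending like _2 or _b are one class to them, and where a whole thing is asked for, a point or a joint stands for the part that bears it (a point fixed in the world has none). Each returns a list of dicts, best first, with "conf" (0 to 1); they miss things now and then, are a little off and sometimes report something else, mostly with a low value. They report only what shows in the picture. A call takes as long as a camera call.
- outline_of(camera, name): "pixels" (480x640 bool, what is visible of it) and "extent" ([left, top, width, height] in pixels, round what is visible of it).
- spot_point(camera, name): "xy" ([column, row] in pixels: a listed point, or the origin of a listed thing).
The state is a dict: "time_s": time; "q": joint angles; "qd": joint speeds; "tau": joint torques, N m; "ee_pos": TCP position; "tcp_rot": TCP orientation; "wrist_force": force on the tool from outside, world axes, zero at the start; "ft_torque": the same for the moment, N m; "gripper_width": opening from 0.0 (shut) to 1.0 (fully open); "grip_force": force on a finger pad.
Only numpy, scipy, OpenCV 4.12 (cv2) and the standard library are available. Lean on these libraries where they do the work, as an engineer would, in place of code of your own. Each camera call takes 0.05 s, during which the arm holds its last target. There are 200 camera calls.

## Working session

There is one attempt and no reset: what is moved stays moved. The work goes in short steps, Python scripts to look and compute and a shell command to move; the robot and the scene stay as the last step left them, time stands still between calls to the robot, and variables do not carry over. Pictures are saved under pics/ and viewed, at most 10 in all, crops included, and the job is handed in when it is done.

```bash
mkdir -p pics; ls
cat > h.py <<'E'
import numpy as np, cv2
from workcell import env, vision, outline_of, spot_point
def cal(n):
    c=vision.get_calibration(n); return c
def K(c):
    f=240/np.tan(np.radians(c['fovy'])/2); return f
def ray(n,uv):
    c=cal(n); f=K(c); d=np.array([(uv[0]-c['cx'])/f,-(uv[1]-c['cy'])/f,-1.])
    R=np.array(c['rotation']); 
    if R.shape!=(3,3): R=cv2.Rodrigues(R.astype(float))[0]
    return np.array(c['xyz']),R@d
def at_z(n,uv,z):
    o,d=ray(n,uv); return o+d*(z-o[2])/d[2]
def proj(n,p):
    c=cal(n); f=K(c); R=np.array(c['rotation'])
    if R.shape!=(3,3): R=cv2.Rodrigues(R.astype(float))[0]
    q=R.T@(np.array(p)-c['xyz']); return c['cx']+f*q[0]/-q[2], c['cy']-f*q[1]/-q[2]
E
python3 - <<'E'
from h import *
for n in ('top','side'):
    print(n,cal(n)); im=vision.read_camera(n); cv2.imwrite(f'pics/{n}0.png',im)
    for t in ('carton','gauge','stop_unit','tall_carton'):
        for o in outline_of(n,t)[:2]:
            m=o['pixels'].astype(np.uint8); c=max(cv2.findContours(m,0,2)[0],key=cv2.contourArea)
            print(t,round(o['conf'],2),o['extent'],cv2.minAreaRect(c))
    for t in ('carton','gauge','lane_mouth','bar_mid','stop_unit'):
        print(t,[(np.round(o['xy'],1),round(o['conf'],2)) for o in spot_point(n,t)[:2]])
print(env.get_obs())
E
```

```text
pics
top {'fovy': 53.42980173270692, 'cx': 324.78408201242337, 'cy': 245.13805021165868, 'xyz': array([0.36626004, 0.05676499, 1.06794111]), 'rotation': array([ 0.10797975, -0.09681789, -1.59492615])}
carton 0.7 [469.5, 247.3, 55.5, 27.4] ((496.5104064941406, 261.2613220214844), (55.947147369384766, 26.453269958496094), 2.4895529747009277)
gauge 0.78 [244.5, 198.4, 138.0, 56.2] ((315.582763671875, 225.50689697265625), (134.61671447753906, 48.91379165649414), 4.763641834259033)
stop_unit 0.57 [351.8, 217.2, 31.9, 27.1] ((367.8639221191406, 230.49380493164062), (28.652233123779297, 26.154813766479492), 2.602562189102173)
stop_unit 0.29 [449.3, 169.9, 61.1, 37.4] ((478.84619140625, 187.2307891845703), (27.45625877380371, 59.61930847167969), 78.69007110595703)
tall_carton 0.94 [447.8, 169.5, 62.6, 37.7] ((479.2162170410156, 187.20272827148438), (28.452213287353516, 60.90361404418945), 77.6609115600586)
carton [(array([495.1, 260.4]), 0.84)]
gauge [(array([310.6, 225.8]), 0.93), (array([327.2, 225.4]), 0.29)]
lane_mouth [(array([308.6, 225.6]), 0.95)]
bar_mid [(array([326.3, 225.5]), 0.75
[... 1205 characters left out ...]
 0.6)]
{'time_s': 1.0, 'q': array([ 1.34601167e+00,  1.25801737e-01, -3.95805724e-02,  1.40540788e+00,
        2.68530550e-05,  1.57076679e+00]), 'qd': array([-9.14556242e-04, -1.12208771e-03,  1.38214872e-04,  2.90967224e-05,
        1.32857055e-03, -1.45252288e-04]), 'tau': array([-7.91404727e-04, -4.35710299e+01,  3.53099120e+01,  1.11474139e-03,
       -4.63899562e-05,  4.61137102e-07]), 'ee_pos': array([0.11701076, 0.51178324, 0.24230252]), 'tcp_rot': array([-3.52298972e-01, -3.12175055e+00, -1.43144417e-05]), 'wrist_force': array([ 0.97357814, -0.00182145, -0.1954934 ]), 'ft_torque': array([-0.02171545, -0.04270162, -0.02373335]), 'grip_force': 0.0, 'gripper_width': 0.9981790946127053}
```

Run:
```python
from h import *
a=cv2.imread('pics/top0.png'); cv2.imwrite('pics/top0c.png',cv2.resize(a[130:330,220:540],None,fx=2.5,fy=2.5,interpolation=2)[:600])
b=cv2.imread('pics/side0.png'); cv2.imwrite('pics/side0c.png',cv2.resize(b[130:370,160:460],None,fx=2.5,fy=2.5,interpolation=2)[:600])
P=lambda n,uv,z:np.round(at_z(n,uv,z),4)
print('carton',P('top',(495.1,260.4),0),P('side',(258.5,178.1),0), 'blobctr',P('top',(496.5,261.3),.035))
print('gauge',P('top',(310.6,225.8),0),P('side',(302.7,284.6),0))
print('mouth',P('top',(308.6,225.6),.008),P('side',(307.8,283),.008))
print('bar',P('top',(326.3,225.5),.046),P('side',(300.4,260.2),.046))
print('stop',P('top',(374.7,230.3),.008),P('side',(280.7,240.3),.008))
```

```text
carton [ 0.461  -0.3183  0.    ] [ 0.4481 -0.3247  0.    ] blobctr [ 0.4559 -0.3089  0.035 ]
gauge [0.551  0.0936 0.    ] [0.5563 0.0799 0.    ]
mouth [0.5502 0.0978 0.008 ] [0.5488 0.0887 0.008 ]
bar [0.5428 0.0579 0.046 ] [0.5453 0.0562 0.046 ]
stop [ 0.5354 -0.0506  0.008 ] [ 0.5286 -0.0613  0.008 ]
```

View pics/top0c.png

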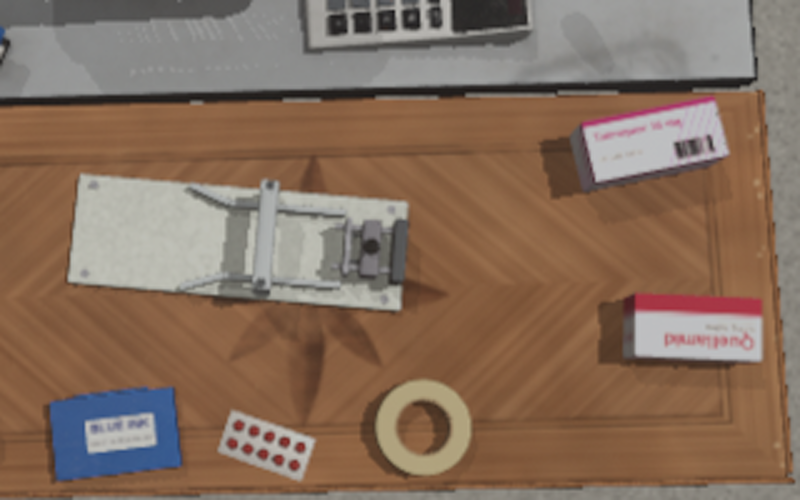

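View pics/side0c.png

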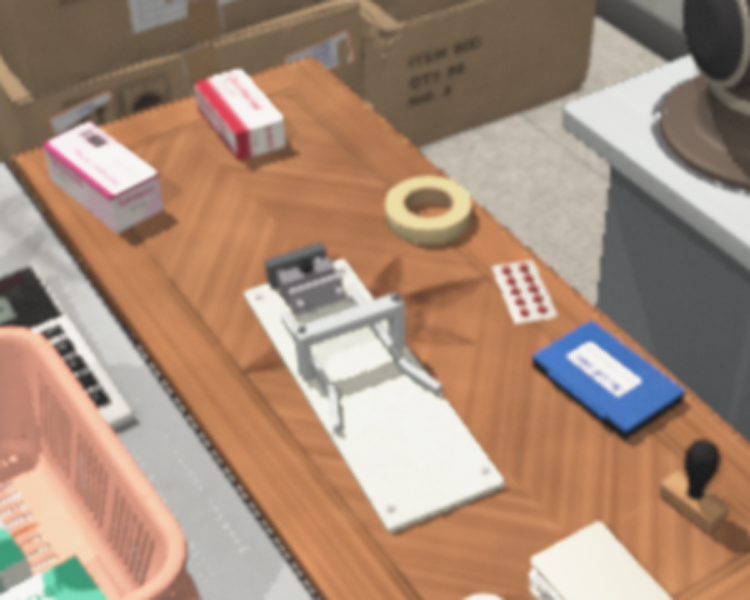

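The top crop shows the gauge plate with corners at about (81,174), (68,283), (401,311) and (408,202). The flat carton is at about (624–764, 294–362), and the tall carton is separate at the upper right. The side crop agrees, with plate corners at (245,291), (343,259), (503,485) and (393,531).

```bash
cat > fit.py <<'E'
from h import *
from scipy.optimize import least_squares, minimize
def Rz(a): return np.array([[np.cos(a),-np.sin(a),0],[np.sin(a),np.cos(a),0],[0,0,1]])
def gauge(top,side):
    # corners order (x,y): (-150,+50),(-150,-50),(150,-50),(150,50) on plate top
    L=np.array([[-.15,.05,.008],[-.15,-.05,.008],[.15,-.05,.008],[.15,.05,.008]])
    def res(p):
        W=L@Rz(p[2]).T+[p[0],p[1],0]; r=[]
        for n,c in (('top',top),('side',side)):
            if c is not None: r+=[np.array(proj(n,w))-q for w,q in zip(W,c)]
        return np.ravel(r)
    s=least_squares(res,[.55,.085,-np.pi/2]); return s.x,s.fun.reshape(-1,2)
def boxfit(masks,p0,dim=(.055,.11,.035),z=0):
    L=np.array([[i*dim[0]/2,j*dim[1]/2,k*dim[2]] for i in(-1,1) for j in(-1,1) for k in(0,1)])
    def cost(p):
        W=L@Rz(p[2]).T+[p[0],p[1],z]; c=0
        for n,m in masks.items():
            h=cv2.convexHull(np.array([proj(n,w) for w in W],np.float32))
            S=8; big=np.zeros((480*2,640*2),np.uint8); cv2.fillConvexPoly(big,np.round((h*2+.5)*16).astype(np.int32),1,cv2.LINE_AA if 0 else 8,4)
            mm=cv2.resize(m.astype(np.uint8),None,fx=2,fy=2,interpolation=0)
            c+=1-(big&mm).sum()/(big|mm).sum()
        return c
    s=minimize(cost,p0,method='Nelder-Mead',options=dict(initial_simplex=[np.array(p0)+d for d in ([0,0,0],[.015,0,0],[0,.015,0],[0,0,.15])],xatol=1e-4))
    return s.x,s.fun
if __name__=='__main__':
    T=np.array([[81,174],[68,283],[401,311],[408,202]])/2.5+[220,130]-.3
    S=np.array([[393,531],[503,485],[343,259],[245,291]])/2.5+[160,130]-.3
    for a in ((T,S),(T,None),(None,S)): print(*[np.round(v,4).tolist() for v in gauge(*a)])
    M={}
    for n in('top','side'): vision.read_camera(n); M[n]=outline_of(n,'carton')[0]['pixels']
    for m in (M,{'top':M['top']},{'side':M['side']}): print('carton',boxfit(m,[.455,-.31,0]))
E
python3 fit.py
```

```text
[0.5493, 0.0827, -1.6847] [[-0.5194, -0.6978], [-0.1015, -0.887], [0.0123, -0.5707], [0.436, -0.7604], [-0.8538, -0.6961], [1.7658, -1.2761], [1.217, -0.1011], [0.1149, 0.2776]]
[0.5476, 0.0827, -1.6841] [[-0.5069, 0.0507], [-0.0639, -0.1182], [0.0841, 0.1272], [0.4818, -0.0813]]
[0.551, 0.0833, -1.6837] [[-1.3672, -0.1059], [1.29, -0.7614], [0.65, 0.2958], [-0.4875, 0.7243]]
carton (array([ 0.45738714, -0.31433424, -0.08103753]), np.float64(0.12658410012183907))
carton (array([ 0.45659949, -0.31369718, -0.06087539]), np.float64(0.03348653972422855))Traceback (most recent call last):
  File "fit.py", line 31, in <module>
    for m in (M,{'top':M['top']},{'side':M['side']}): print('carton',boxfit(m,[.455,-.31,0]))
                                                                     ~~~~~~^^^^^^^^^^^^^^^^^
  File "fit.py", line 23, in boxfit
    s=minimize(cost,p0,method='Nelder-Mead',options=dict(initial_simplex=[np.array(p0)+d for d in ([0,0,0],[.015,0,0],[0,.015,0],[0,0,.15])],xatol=1e-4))
    res = _minimize_neldermead(fun, x0, args, callback, bounds=bounds,
                               **options)
    fxr = func(xr)
    fx = function(np.copy(x), *(wrapper_args + args))
  File "fit.py", line 18, in cost
    h=cv2.convexHull(np.array([proj(n,w) for w in W],np.float32))
                               ~~~~^^^^^
  File "h.py", line 15, in proj
    c=cal(n); f=K(c); R=np.array(c['rotation'])
  File "h.py", line 4, in cal
    c=vision.get_calibration(n); return c
ValueError: time passes only in moves, steps and waits
```

```bash
sed -i "s/^    c=vision.get_calibration(n); return c/    return C[n]/; s/^def cal/C={n:vision.get_calibration(n) for n in ('top','side')}\ndef cal/" h.py
cat > plan.py <<'E'
# plan.py x y z toolY_angle n : suggested rows from measured pose
import sys; from h import *
x,y,z,a,n=map(float,sys.argv[1:6]); n=int(n); o=env.get_obs(); R=cv2.Rodrigues(o['tcp_rot'])[0]
p=np.array(o['ee_pos']); t=np.array([x,y,z]); cur=np.arctan2(R[1,1],R[0,1])
da=(a-cur+np.pi)%(2*np.pi)-np.pi
print('pos',p.round(4),'yaw',cur.round(4),'tilt',R[:,2].round(4),'da',da.round(4))
for i in range(n):
    w=(t-p)/(n-i); s=R.T@w*100; print(np.round(s,2).tolist(),'wz',round(-da/n,4))
    p=p+R@np.round(s,2)/100; R=R@cv2.Rodrigues(np.array([0,0,-da/n]))[0]
E
python3 - <<'E'
from fit import *
M={}
for n in('top','side'):
    vision.read_camera(n); M[n]=outline_of(n,'carton')[0]['pixels']; print(outline_of(n,'carton')[0]['extent'])
for m in (M,{'top':M['top']},{'side':M['side']}): print('carton',boxfit(m,[.457,-.314,-.05]))
E
python3 plan.py .457 -.314 .16 -.07 24
```

```text
[468.2, 245.5, 57.2, 29.7]
[237.8, 157.9, 36.6, 31.3]
carton (array([ 0.45792734, -0.31417291, -0.07215068]), np.float64(0.151555280548465))
carton (array([ 0.45716904, -0.31370136, -0.06750193]), np.float64(0.035239361702127714))
carton (array([ 0.45706625, -0.31893591, -0.06757874]), np.float64(0.0900926185798484))
pos [0.117  0.5118 0.2423] yaw 1.346 tilt [ 0.  0. -1.] da -1.416
[-2.15, -3.04, 0.34] wz 0.059
[-2.32, -2.91, 0.34] wz 0.059
[-2.49, -2.76, 0.34] wz 0.059
[-2.65, -2.61, 0.34] wz 0.059
[-2.8, -2.45, 0.34] wz 0.059
[-2.94, -2.28, 0.34] wz 0.059
[-3.07, -2.11, 0.34] wz 0.059
[-3.19, -1.92, 0.34] wz 0.059
[-3.29, -1.73, 0.34] wz 0.059
[-3.39, -1.53, 0.34] wz 0.059
[-3.48, -1.33, 0.34] wz 0.059
[-3.55, -1.12, 0.35] wz 0.059
[-3.61, -0.91, 0.34] wz 0.059
[-3.65, -0.7, 0.35] wz 0.059
[-3.69, -0.48, 0.34] wz 0.059
[-3.71, -0.26, 0.35] wz 0.059
[-3.72, -0.04, 0.34] wz 0.059
[-3.72, 0.18, 0.35] wz 0.059
[-3.7, 0.39, 0.34] wz 0.059
[-3.67, 0.61, 0.35] wz 0.059
[-3.63, 0.83, 0.34] wz 0.059
[-3.57, 1.04, 0.35] wz 0.059
[-3.51, 1.25, 0.34] wz 0.059
[-3.42, 1.45, 0.35] wz 0.059
```

```bash
python3 -m creep '[-2.2,-3.0,0.3,0,0,0.06,8.5,-2.3,-2.9,0.3,0,0,0.06,8.5,-2.5,-2.8,0.3,0,0,0.06,8.5,-2.6,-2.6,0.3,0,0,0.06,8.5,-2.8,-2.5,0.3,0,0,0.06,8.5]'
python3 -m creep '[-2.9,-2.3,0.3,0,0,0.06,8.5,-3.1,-2.1,0.3,0,0,0.06,8.5,-3.2,-1.9,0.3,0,0,0.06,8.5,-3.3,-1.7,0.3,0,0,0.06,8.5,-3.4,-1.5,0.3,0,0,0.06,8.5]'
python3 -m creep '[-3.5,-1.3,0.3,0,0,0.06,8.5,-3.5,-1.1,0.3,0,0,0.06,8.5,-3.6,-0.9,0.3,0,0,0.06,8.5,-3.6,-0.7,0.3,0,0,0.06,8.5,-3.7,-0.5,0.3,0,0,0.06,8.5]'
python3 -m creep '[-3.7,-0.3,0.3,0,0,0.06,8.5,-3.7,0,0.3,0,0,0.06,8.5,-3.7,0.2,0.3,0,0,0.06,8.5,-3.7,0.4,0.3,0,0,0.06,8.5,0,0,0,0,0,0,8.5]'
python3 plan.py .457 -.314 .13 -.07 5
```

```text
time_s: 2.0
ee_pos: [0.1875, 0.3382, 0.2272]
tcp_rot: [0.818, 3.033, 0.001]
wrist_force: [1.1, -0.7, 0.5]
gripper_width: 0.998
grip_force: 0.0
time_s: 2.5
ee_pos: [0.2577, 0.166, 0.2124]
tcp_rot: [1.261, 2.876, 0.001]
wrist_force: [0.7, 0.2, 0.2]
gripper_width: 0.997
grip_force: 0.0
time_s: 3.0
ee_pos: [0.3264, -0.0062, 0.1975]
tcp_rot: [1.678, 2.655, 0.001]
wrist_force: [1.3, 1.4, -0.4]
gripper_width: 0.998
grip_force: 0.0
time_s: 3.5
ee_pos: [0.3818, -0.1458, 0.1847]
tcp_rot: [1.988, 2.432, -0.001]
wrist_force: [-0.1, 0.4, -0.0]
gripper_width: 0.995
grip_force: 0.0
pos [ 0.3818 -0.1458  0.1847] yaw 0.2004 tilt [-1.e-04 -8.e-04 -1.e+00] da -0.2704
[-3.6, 0.81, 1.1] wz 0.0541
[-3.55, 1.0, 1.1] wz 0.0541
[-3.48, 1.19, 1.09] wz 0.0541
[-3.42, 1.37, 1.1] wz 0.0541
[-3.34, 1.56, 1.09] wz 0.0541
```

```bash
python3 -m creep '[-3.6,0.8,1.1,0,0,0.054,8.5,-3.6,1.0,1.1,0,0,0.054,8.5,-3.5,1.2,1.1,0,0,0.054,8.5,-3.4,1.4,1.1,0,0,0.054,8.5,-3.3,1.6,1.1,0,0,0.054,8.5]'
python3 -m creep '[0,0,0,0,0,0,8.5,0,0,0,0,0,0,8.5]'
python3 plan.py .457 -.315 .018 -.07 5
python3 - <<'E'
from h import *
a=vision.read_camera('top'); b=vision.read_camera('side')
cv2.imwrite('pics/p1.png',np.hstack([cv2.resize(a[160:320,420:580],(400,400)),cv2.resize(b[60:220,170:330],(400,400))]))
E
```

```text
time_s: 4.0
ee_pos: [0.4582, -0.3113, 0.13]
tcp_rot: [2.293, 2.147, 0.0]
wrist_force: [0.9, 0.5, 0.8]
gripper_width: 0.993
grip_force: 0.0
time_s: 4.2
ee_pos: [0.4573, -0.3101, 0.1296]
tcp_rot: [-2.29, -2.148, 0.0]
wrist_force: [-0.1, 0.0, 0.6]
gripper_width: 0.995
grip_force: 0.0
pos [ 0.4573 -0.3101  0.1296] yaw -0.0638 tilt [-0.0016  0.0014 -1.    ] da -0.0062
[-0.1, 0.0, 2.23] wz 0.0012
[-0.1, 0.0, 2.23] wz 0.0012
[-0.1, 0.01, 2.23] wz 0.0012
[-0.1, 0.0, 2.24] wz 0.0012
[-0.11, 0.01, 2.23] wz 0.0012
```

View pics/p1.png

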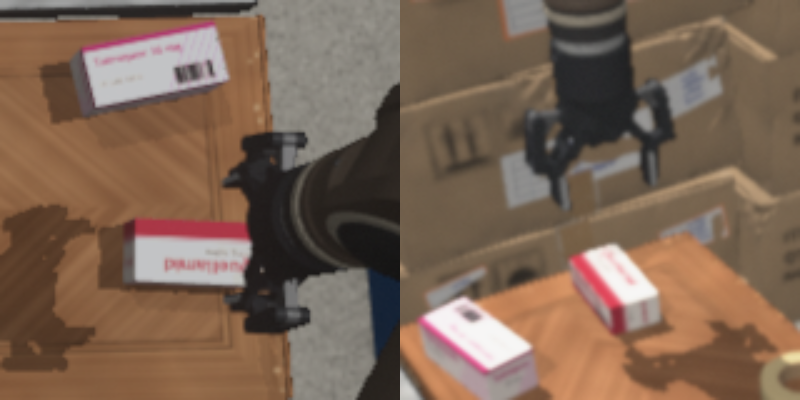

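The gripper is centred across the carton: in the left panel the fingers straddle the carton at rows 150–310, and the carton spans 220–285. The tall carton is clear of it.

```bash
python3 -m creep '[-0.1,0,2.0,0,0,0,8.5,-0.1,0,2.0,0,0,0,8.5,-0.1,0,2.0,0,0,0,8.5,-0.1,0,1.5,0,0,0,8.5,-0.1,0,1.5,0,0,0,8.5]'
python3 -m creep '[0,0,0.8,0,0,0,8.5,0,0,0.6,0,0,0,8.5,0,0,0.6,0,0,0,8.5,0,0,0,0,0,0,8.5]'
python3 plan.py .457 -.315 .018 -.07 1
```

```text
time_s: 4.8
ee_pos: [0.4573, -0.3142, 0.0407]
tcp_rot: [2.289, 2.151, 0.001]
wrist_force: [-1.1, -0.5, 1.4]
gripper_width: 0.991
grip_force: 0.0
time_s: 5.2
ee_pos: [0.4572, -0.3151, 0.0201]
tcp_rot: [-2.291, -2.15, 0.0]
wrist_force: [-0.3, -0.2, 0.0]
gripper_width: 0.997
grip_force: 0.0
pos [ 0.4572 -0.3151  0.0201] yaw -0.0636 tilt [-2.e-04  2.e-04 -1.e+00] da -0.0064
[0.01, -0.03, 0.21] wz 0.0064
```

```bash
python3 -m creep '[0,0,0,0,0,0,3,0,0,0,0,0,0,3,0,0,0,0,0,0,3,0,0,0,0,0,0,3,0,0,0,0,0,0,3]'
python3 -m creep '[0,0,0,0,0,0,3,0,0,0,0,0,0,3,0,0,0,0,0,0,3,0,0,-0.4,0,0,0,3,0,0,-0.8,0,0,0,3]'
python3 -m creep '[0,0,-2,0,0,0,3,0,0,-2,0,0,0,3,0,0,-2,0,0,0,3,0,0,-2,0,0,0,3,0,0,0,0,0,0,3]'
python3 plan.py .559 .172 .12 -.113 15
```

```text
time_s: 5.7
ee_pos: [0.4579, -0.3159, 0.0212]
tcp_rot: [2.29, 2.148, 0.001]
wrist_force: [-0.2, 0.9, 5.8]
gripper_width: 0.634
grip_force: 64.6
time_s: 6.2
ee_pos: [0.4566, -0.315, 0.0317]
tcp_rot: [-2.29, -2.148, 0.001]
wrist_force: [0.4, -0.5, -1.6]
gripper_width: 0.634
grip_force: 64.0
time_s: 6.7
ee_pos: [0.4587, -0.3164, 0.1153]
tcp_rot: [2.288, 2.146, 0.002]
wrist_force: [-0.1, -0.4, -1.5]
gripper_width: 0.633
grip_force: 64.1
pos [ 0.4587 -0.3164  0.1153] yaw -0.064 tilt [ 0.0039 -0.0027 -1.    ] da -0.049
[3.29, 0.46, -0.04] wz 0.0033
[3.29, 0.45, -0.04] wz 0.0033
[3.3, 0.44, -0.04] wz 0.0033
[3.3, 0.43, -0.04] wz 0.0033
[3.3, 0.42, -0.04] wz 0.0033
[3.3, 0.4, -0.04] wz 0.0033
[3.3, 0.39, -0.04] wz 0.0033
[3.3, 0.38, -0.04] wz 0.0033
[3.3, 0.37, -0.03] wz 0.0033
[3.3, 0.36, -0.04] wz 0.0033
[3.31, 0.35, -0.03] wz 0.0033
[3.31, 0.34, -0.04] wz 0.0033
[3.31, 0.33, -0.03] wz 0.0033
[3.3, 0.32, -0.04] wz 0.0033
[3.31, 0.32, -0.03] wz 0.0033
```

```bash
python3 -m creep '[2.0,0.3,-0.5,0,0,0.003,3,3.3,0.4,-0.5,0,0,0.003,3,3.3,0.4,-0.5,0,0,0.003,3,3.3,0.4,0,0,0,0.003,3,3.3,0.4,0,0,0,0.003,3]'
python3 -m creep '[3.3,0.4,0,0,0,0.003,3,3.3,0.4,0,0,0,0.003,3,3.3,0.4,0,0,0,0.003,3,3.3,0.4,0,0,0,0.003,3,3.3,0.4,0,0,0,0.003,3]'
python3 -m creep '[3.3,0.3,0,0,0,0.003,3,3.3,0.3,0,0,0,0.003,3,3.3,0.3,0,0,0,0.003,3,3.3,0.3,0,0,0,0.003,3,0,0,0,0,0,0,3]'
python3 plan.py .5594 .1744 .06 -.113 4
```

```text
time_s: 7.2
ee_pos: [0.4867, -0.1639, 0.1264]
tcp_rot: [-2.307, -2.131, 0.001]
wrist_force: [0.9, 0.2, -0.7]
gripper_width: 0.627
grip_force: 64.0
time_s: 7.7
ee_pos: [0.5205, -0.0011, 0.1262]
tcp_rot: [-2.323, -2.114, 0.002]
wrist_force: [1.0, -0.2, -0.5]
gripper_width: 0.626
grip_force: 64.0
time_s: 8.2
ee_pos: [0.546, 0.1308, 0.1259]
tcp_rot: [-2.331, -2.104, 0.001]
wrist_force: [0.3, -0.9, -0.4]
gripper_width: 0.628
grip_force: 64.0
pos [0.546  0.1308 0.1259] yaw -0.102 tilt [-1.2e-03  8.0e-04 -1.0e+00] da -0.011
[1.12, 0.23, 1.65] wz 0.0028
[1.12, 0.22, 1.65] wz 0.0028
[1.11, 0.22, 1.65] wz 0.0028
[1.12, 0.21, 1.64] wz 0.0028
```

```bash
python3 -m creep '[1.8,0.4,0,0,0,0.003,3,1.8,0.4,1,0,0,0.003,3,0.9,0.1,2,0,0,0.003,3,0,0,2,0,0,0.002,3,0,0,1.5,0,0,0,3]'
python3 -m creep '[0,0,0,0,0,0,3,0,0,0,0,0,0,3]'
python3 plan.py .5594 .1744 .032 -.113 3
python3 - <<'E'
from h import *
a=vision.read_camera('top'); b=vision.read_camera('side')
cv2.imwrite('pics/p2.png',np.hstack([cv2.resize(a[150:310,230:390],(400,400)),cv2.resize(b[180:380,230:430],(400,400))]))
E
```

```text
time_s: 8.7
ee_pos: [0.5588, 0.1714, 0.0595]
tcp_rot: [-2.347, -2.087, 0.004]
wrist_force: [0.1, -0.1, -1.4]
gripper_width: 0.631
grip_force: 64.0
time_s: 8.9
ee_pos: [0.5593, 0.1712, 0.0615]
tcp_rot: [-2.347, -2.087, 0.002]
wrist_force: [0.6, 0.9, -1.0]
gripper_width: 0.63
grip_force: 64.0
pos [0.5593 0.1712 0.0615] yaw -0.1172 tilt [-1.6e-03 -5.0e-04 -1.0e+00] da 0.0042
[0.11, -0.01, 0.98] wz -0.0014
[0.11, -0.01, 0.99] wz -0.0014
[0.1, -0.0, 0.98] wz -0.0014
```

View pics/p2.png

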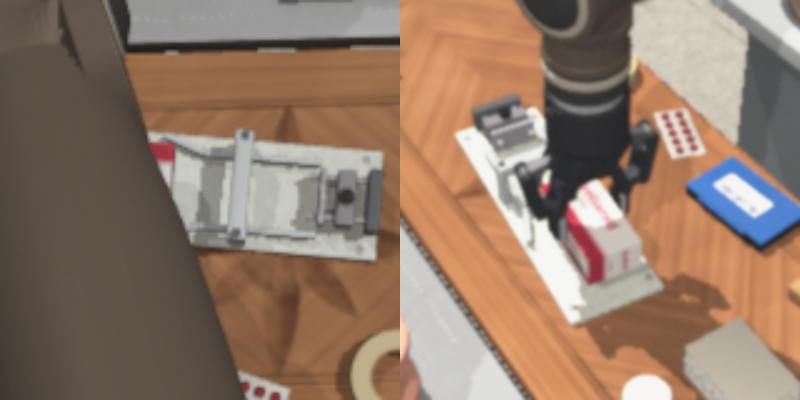

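The carton is held level above the open end. In the side panel it sits at about (560–640, 180–280), behind the cheeks and inside the plate edges.

```bash
python3 -m creep '[0.1,0,1.0,0,0,0,3,0.1,0,1.0,0,0,0,3,0,0,0.6,0,0,0,3,0,0,0.2,0,0,0,3,0,0,0,0,0,0,3]'
python3 -m creep '[0,0,0.2,0,0,0,3,0,0,0,0,0,0,3]'
```

```text
time_s: 9.5
ee_pos: [0.5596, 0.1733, 0.0337]
tcp_rot: [-2.347, -2.087, 0.002]
wrist_force: [-0.9, 0.2, -1.0]
gripper_width: 0.631
grip_force: 64.0
time_s: 9.7
ee_pos: [0.5601, 0.1735, 0.0324]
tcp_rot: [2.347, 2.088, 0.0]
wrist_force: [0.3, 0.2, -1.0]
gripper_width: 0.633
grip_force: 64.0
```

```bash
python3 -m creep '[0,0,0.2,0,0,0,3,0,0,0,0,0,0,3]'
python3 -m creep '[0,0,0.1,0,0,0,3,0,0,0,0,0,0,3]'
python3 -m creep '[0,0,0.1,0,0,0,3,0,0,0,0,0,0,3]'
```

```text
time_s: 9.9
ee_pos: [0.5599, 0.1735, 0.0302]
tcp_rot: [-2.347, -2.088, 0.0]
wrist_force: [0.1, -0.7, -1.4]
gripper_width: 0.625
grip_force: 64.0
time_s: 10.1
ee_pos: [0.56, 0.1734, 0.0293]
tcp_rot: [2.348, 2.088, 0.0]
wrist_force: [0.7, -0.5, -0.4]
gripper_width: 0.633
grip_force: 64.0
time_s: 10.3
ee_pos: [0.56, 0.1735, 0.0292]
tcp_rot: [2.347, 2.088, 0.001]
wrist_force: [-2.7, -0.0, 4.2]
gripper_width: 0.632
grip_force: 64.6
```

```bash
python3 -m creep '[0,0,0,0,0,0,8,0,0,0,0,0,0,8,0,0,0,0,0,0,8,0,0,0,0,0,0,8,0,0,-0.5,0,0,0,8]'
python3 -m creep '[0,0,-2,0,0,0,8,0,0,-2,0,0,0,8,0,0,-2,0,0,0,8,0,0,-1,0,0,0,8,0,0,0,0,0,0,8]'
python3 -m creep '[4,0,-1,0,0,0,8,4,0,0,0,0,0,6,4,0,0,0,0,0,4,3,0,0,0,0,0,2.2,0,0,0,0,0,0,2.2]'
python3 - <<'E'
from fit import *
a=vision.read_camera('top'); mt=outline_of('top','carton')
b=vision.read_camera('side'); ms=outline_of('side','carton')
print([(o['conf'],o['extent']) for o in mt[:2]],[(o['conf'],o['extent']) for o in ms[:2]])
cv2.imwrite('pics/p3.png',np.hstack([cv2.resize(a[160:290,230:360],(400,400)),cv2.resize(b[220:380,250:410],(400,400))]))
if ms: print(boxfit({'side':ms[0]['pixels']},[.56,.173,-.113],z=.008))
if mt: print(boxfit({'top':mt[0]['pixels']},[.56,.173,-.113],z=.008))
print(env.get_obs()['ee_pos'])
E
```

```text
time_s: 10.8
ee_pos: [0.5594, 0.1733, 0.0327]
tcp_rot: [-2.347, -2.087, 0.002]
wrist_force: [-0.5, -1.0, 0.7]
gripper_width: 0.938
grip_force: 0.0
time_s: 11.3
ee_pos: [0.5609, 0.1737, 0.105]
tcp_rot: [2.347, 2.087, 0.004]
wrist_force: [0.4, 0.6, -0.7]
gripper_width: 0.937
grip_force: 0.0
time_s: 11.8
ee_pos: [0.5769, 0.3258, 0.1113]
tcp_rot: [-2.343, -2.092, 0.002]
wrist_force: [0.5, 0.4, -0.0]
gripper_width: 0.267
grip_force: 0.0
[(0.61, [247.2, 205.2, 53.7, 32.2])] [(0.76, [301.5, 273.5, 47.7, 58.0]), (0.39, [424.7, 303.4, 26.2, 44.4])]
(array([ 0.56093961,  0.17024582, -0.15058626]), np.float64(0.26546107123136387))
(array([ 0.55918251,  0.17554975, -0.13632082]), np.float64(0.045659722222222254))
[0.57702892 0.32135145 0.11245534]
```

View pics/p3.png

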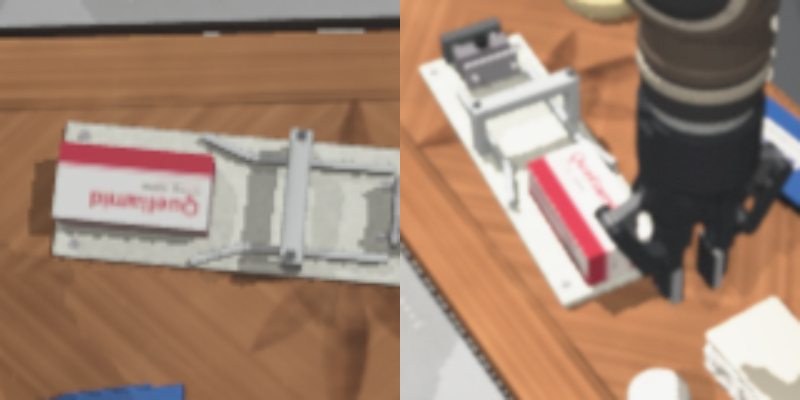

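The carton lies on the open end, lengthwise and centred. In the left panel it spans (58–215, 143–235), with the plate's left end at x≈60. I'll check for things behind it before lowering the fingers.

```bash
python3 - <<'E'
from h import *
for n in ('top','side'):
    vision.read_camera(n)
    for t in ('cards','pill_bottle','stamp'): print(n,t,[(at_z(n,o['xy'],0).round(3),round(o['conf'],2)) for o in spot_point(n,t)[:1]])
E
python3 plan.py .5714 .278 .028 -.113 5
```

```text
top cards [(array([0.533, 0.368, 0.   ]), 0.57)]
top pill_bottle []
top stamp [(array([0.561, 0.058, 0.   ]), 0.56)]
side cards [(array([0.531, 0.362, 0.   ]), 0.56)]
side pill_bottle [(array([0.632, 0.369, 0.   ]), 0.6)]
side stamp []
pos [0.5776 0.322  0.1135] yaw -0.1177 tilt [ 3.e-04  2.e-04 -1.e+00] da 0.0047
[-0.89, -0.02, 1.71] wz -0.0009
[-0.89, -0.02, 1.71] wz -0.0009
[-0.89, -0.02, 1.71] wz -0.0009
[-0.89, -0.02, 1.71] wz -0.0009
[-0.88, -0.03, 1.71] wz -0.0009
```

```bash
python3 -m creep '[-2.8,-0.1,0,0,0,-0.004,2,-2.8,0,0,0,0,0,2,0,0,2,0,0,0,2,0,0,2,0,0,0,2,0,0,2,0,0,0,2]'
python3 -m creep '[0,0,1.5,0,0,0,2,0,0,1.0,0,0,0,2,0,0,0,0,0,0,2]'
python3 plan.py .5698 .266 .028 -.113 1
```

```text
time_s: 12.9
ee_pos: [0.5703, 0.2665, 0.0531]
tcp_rot: [2.344, 2.091, 0.002]
wrist_force: [0.6, -0.0, -0.0]
gripper_width: 0.232
grip_force: 0.0
time_s: 13.2
ee_pos: [0.5692, 0.2664, 0.0269]
tcp_rot: [-2.343, -2.092, 0.004]
wrist_force: [-0.9, -0.1, -0.1]
gripper_width: 0.237
grip_force: 0.0
pos [0.5692 0.2664 0.0269] yaw -0.1131 tilt [-0.0022 -0.0011 -1.    ] da 0.0001
[-0.04, 0.07, -0.11] wz -0.0001
```

```bash
python3 -m creep '[-0.5,0.05,0,0,0,0,2,-0.5,0,0,0,0,0,2,-0.5,0,0,0,0,0,2,-0.5,0,0,0,0,0,2,-0.5,0,0,0,0,0,2]'
python3 -m creep '[-0.5,0,0,0,0,0,2,-0.5,0,0,0,0,0,2,-0.5,0,0,0,0,0,2,-0.5,0,0,0,0,0,2,-0.5,0,0,0,0,0,2]'
python3 -m creep '[-0.5,0,0,0,0,0,2,-0.5,0,0,0,0,0,2,-0.5,0,0,0,0,0,2,-0.5,0,0,0,0,0,2,-0.5,0,0,0,0,0,2]'
python3 plan.py .5575 .158 .028 -.113 1
python3 - <<'E'
from fit import *
a=vision.read_camera('top'); mt=outline_of('top','carton'); b=vision.read_camera('side')
cv2.imwrite('pics/p4.png',np.hstack([cv2.resize(a[160:290,230:360],(400,400)),cv2.resize(b[200:360,250:410],(400,400))]))
E
```

```text
time_s: 13.7
ee_pos: [0.5679, 0.2415, 0.0288]
tcp_rot: [2.343, 2.092, 0.001]
wrist_force: [-1.3, 0.1, 0.4]
gripper_width: 0.232
grip_force: 0.0
time_s: 14.2
ee_pos: [0.5649, 0.2168, 0.0284]
tcp_rot: [-2.343, -2.093, -0.0]
wrist_force: [-0.4, 0.6, 1.3]
gripper_width: 0.231
grip_force: 0.5
time_s: 14.7
ee_pos: [0.562, 0.1919, 0.0283]
tcp_rot: [-2.343, -2.092, 0.0]
wrist_force: [-0.6, 0.6, 0.2]
gripper_width: 0.235
grip_force: 0.5
pos [0.562  0.1919 0.0283] yaw -0.113 tilt [-1.e-04 -0.e+00 -1.e+00] da 0.0
[-3.42, -0.06, 0.03] wz -0.0
```

View pics/p4.png

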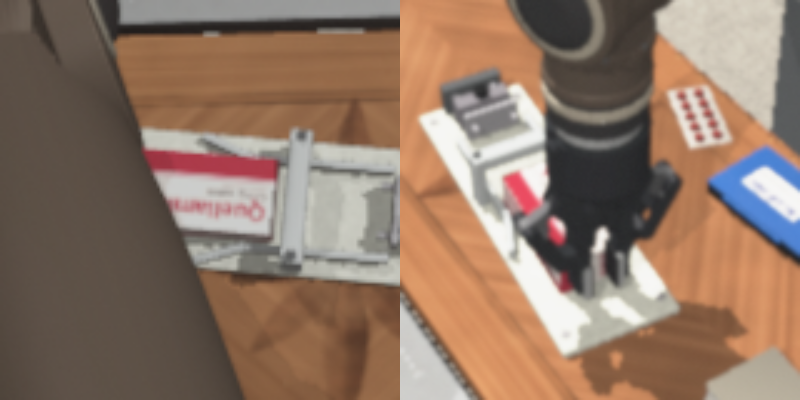

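The carton is between the cheeks and straight. In the left panel its front end is at column 278, just short of the bar at 288, and the fingers are behind it.

```bash
python3 -m creep '[-0.5,0,0,0,0,0,2,-0.5,0,0,0,0,0,2,-0.5,0,0,0,0,0,2,-0.5,0,0,0,0,0,2,-0.5,0,0,0,0,0,2]'
python3 -m creep '[-0.5,0,0,0,0,0,2,-0.5,0,0,0,0,0,2,-0.3,0,0,0,0,0,2,-0.2,0,0,0,0,0,2]'
```

```text
time_s: 15.35
ee_pos: [0.5591, 0.167, 0.0282]
tcp_rot: [-2.343, -2.092, 0.0]
wrist_force: [-0.5, -0.3, -0.5]
gripper_width: 0.232
grip_force: 0.2
time_s: 15.75
ee_pos: [0.5575, 0.1522, 0.0283]
tcp_rot: [-2.344, -2.092, -0.0]
wrist_force: [0.3, 0.6, -0.8]
gripper_width: 0.236
grip_force: 0.2
```

```bash
cat > g.py <<'E'
import sys; from h import *
o=env.get_obs(); u=np.array([-.113,-.9936,0]); f=-u@o['wrist_force']; x=u@(o['ee_pos']-[.549,.083,0])
print('push N',round(f,2),'gx mm',round(x*1000,1),'xyz',o['ee_pos'].round(4)); sys.exit(f>float(sys.argv[1]))
E
python3 -m creep '[-0.2,0,0,0,0,0,2,-0.2,0,0,0,0,0,2,-0.2,0,0,0,0,0,2]' >/dev/null && python3 g.py 3 &&
python3 -m creep '[-0.2,0,0,0,0,0,2]' >/dev/null && python3 g.py 3 &&
python3 -m creep '[-0.2,0,0,0,0,0,2]' >/dev/null && python3 g.py 3 &&
python3 -m creep '[-0.2,0,0,0,0,0,2]' >/dev/null && python3 g.py 3 &&
python3 -m creep '[-0.2,0,0,0,0,0,2]' >/dev/null && python3 g.py 3 &&
python3 -m creep '[-0.2,0,0,0,0,0,2]' >/dev/null && python3 g.py 3 &&
python3 -m creep '[-0.2,0,0,0,0,0,2]' >/dev/null && python3 g.py 3 &&
python3 -m creep '[-0.2,0,0,0,0,0,2]' >/dev/null && python3 g.py 3 &&
python3 -m creep '[-0.2,0,0,0,0,0,2]' >/dev/null && python3 g.py 3 &&
python3 -m creep '[-0.2,0,0,0,0,0,2]' >/dev/null && python3 g.py 3
```

```text
push N 0.12 gx mm -64.1 xyz [0.5569 0.1466 0.0283]False
```

```bash
sed -i 's/sys.exit(f>float(sys.argv\[1\]))/sys.exit(int(f>float(sys.argv[1])))/' g.py
python3 -m creep '[-0.2,0,0,0,0,0,2]' >/dev/null && python3 g.py 3 &&
python3 -m creep '[-0.2,0,0,0,0,0,2]' >/dev/null && python3 g.py 3 &&
python3 -m creep '[-0.2,0,0,0,0,0,2]' >/dev/null && python3 g.py 3 &&
python3 -m creep '[-0.2,0,0,0,0,0,2]' >/dev/null && python3 g.py 3 &&
python3 -m creep '[-0.2,0,0,0,0,0,2]' >/dev/null && python3 g.py 3 &&
python3 -m creep '[-0.2,0,0,0,0,0,2]' >/dev/null && python3 g.py 3 &&
python3 -m creep '[-0.2,0,0,0,0,0,2]' >/dev/null && python3 g.py 3 &&
python3 -m creep '[-0.2,0,0,0,0,0,2]' >/dev/null && python3 g.py 3 &&
python3 -m creep '[-0.2,0,0,0,0,0,2]' >/dev/null && python3 g.py 3 &&
python3 -m creep '[-0.2,0,0,0,0,0,2]' >/dev/null && python3 g.py 3
```

```text
push N 0.62 gx mm -62.1 xyz [0.5567 0.1446 0.0283]
push N 0.66 gx mm -60.0 xyz [0.5564 0.1426 0.0283]
push N 1.07 gx mm -58.0 xyz [0.5562 0.1406 0.0283]
push N 1.76 gx mm -56.0 xyz [0.556  0.1386 0.0283]
push N -0.29 gx mm -54.0 xyz [0.5558 0.1365 0.0283]
push N 0.59 gx mm -52.0 xyz [0.5556 0.1345 0.0283]
push N 0.36 gx mm -50.0 xyz [0.5553 0.1326 0.0283]
push N 0.82 gx mm -48.0 xyz [0.5551 0.1306 0.0283]
push N 1.48 gx mm -46.0 xyz [0.5548 0.1286 0.0283]
push N 0.46 gx mm -43.9 xyz [0.5546 0.1266 0.0283]
```

```bash
python3 -m creep '[-0.2,0,0,0,0,0,2]' >/dev/null && python3 g.py 3 &&
python3 -m creep '[-0.2,0,0,0,0,0,2]' >/dev/null && python3 g.py 3 &&
python3 -m creep '[-0.2,0,0,0,0,0,2]' >/dev/null && python3 g.py 3 &&
python3 -m creep '[-0.2,0,0,0,0,0,2]' >/dev/null && python3 g.py 3 &&
python3 -m creep '[-0.2,0,0,0,0,0,2]' >/dev/null && python3 g.py 3 &&
python3 -m creep '[-0.2,0,0,0,0,0,2]' >/dev/null && python3 g.py 3 &&
python3 -m creep '[-0.2,0,0,0,0,0,2]' >/dev/null && python3 g.py 3 &&
python3 -m creep '[-0.2,0,0,0,0,0,2]' >/dev/null && python3 g.py 3 &&
python3 -m creep '[-0.2,0,0,0,0,0,2]' >/dev/null && python3 g.py 3 &&
python3 -m creep '[-0.2,0,0,0,0,0,2]' >/dev/null && python3 g.py 3
```

```text
push N 0.78 gx mm -42.0 xyz [0.5544 0.1246 0.0283]
push N 0.58 gx mm -40.0 xyz [0.5542 0.1226 0.0283]
push N 0.98 gx mm -38.0 xyz [0.5539 0.1207 0.0283]
push N 1.14 gx mm -36.0 xyz [0.5537 0.1187 0.0283]
push N 1.91 gx mm -34.0 xyz [0.5535 0.1167 0.0283]
push N 1.78 gx mm -32.0 xyz [0.5533 0.1147 0.0283]
push N 0.39 gx mm -30.0 xyz [0.553  0.1127 0.0283]
push N 1.42 gx mm -27.9 xyz [0.5528 0.1107 0.0283]
push N 0.51 gx mm -25.9 xyz [0.5526 0.1087 0.0283]
push N 4.95 gx mm -24.4 xyz [0.5524 0.1071 0.0283]
```

```bash
python3 -m creep '[0,0,0,0,0,0,2]' >/dev/null; python3 g.py 6;python3 -m creep '[0,0,0,0,0,0,2]' >/dev/null; python3 g.py 6
```

```text
push N 4.05 gx mm -24.4 xyz [0.5525 0.1072 0.0284]
push N 3.57 gx mm -24.4 xyz [0.5524 0.1072 0.0283]
```

```bash
python3 -m creep '[-0.1,0,0,0,0,0,2,0,0,0,0,0,0,2]' >/dev/null; python3 g.py 9 && python3 -m creep '[-0.1,0,0,0,0,0,2,0,0,0,0,0,0,2]' >/dev/null; python3 g.py 9
```

```text
push N 4.56 gx mm -23.8 xyz [0.5524 0.1065 0.0284]
push N 7.13 gx mm -23.2 xyz [0.5523 0.106  0.0285]
```

```bash
python3 -m creep '[-0.1,0,0,0,0,0,2,0,0,0,0,0,0,2]' >/dev/null; python3 g.py 9.5 && python3 -m creep '[-0.1,0,0,0,0,0,2,0,0,0,0,0,0,2]' >/dev/null; python3 g.py 9.5
```

```text
push N 8.35 gx mm -22.6 xyz [0.5523 0.1054 0.0286]
push N 9.98 gx mm -22.1 xyz [0.5523 0.1049 0.0287]
```

```bash
python3 -m creep '[-0.05,0,0,0,0,0,2,0,0,0,0,0,0,2,0,0,0,0,0,0,2,0,0,0,0,0,0,2]' >/dev/null; python3 g.py 12; python3 -m creep '[0,0,0,0,0,0,2,0,0,0,0,0,0,2,0,0,0,0,0,0,2,0,0,0,0,0,0,2]'>/dev/null; python3 g.py 12;  python3 -m creep '[0,0,0,0,0,0,2,0,0,0,0,0,0,2,0,0,0,0,0,0,2,0,0,0,0,0,0,2]'>/dev/null; python3 g.py 12
```

```text
push N 11.52 gx mm -21.9 xyz [0.5522 0.1047 0.0287]
push N 10.71 gx mm -21.9 xyz [0.5522 0.1046 0.0287]
push N 10.99 gx mm -21.9 xyz [0.5522 0.1047 0.0287]
```

Held at about 11 N for 1.2 s. I'll back off slowly, straight back, then up, and check.

```bash
python3 -m creep '[0.2,0,0,0,0,0,2,0.2,0,0,0,0,0,2,0.2,0,0,0,0,0,2,0.5,0,0,0,0,0,2,1,0,0,0,0,0,2]' >/dev/null; python3 g.py 9
python3 -m creep '[2,0,0,0,0,0,2,2,0,0,0,0,0,2,2,0,-1,0,0,0,2,2,0,-2,0,0,0,2,2,0,-3,0,0,0,2]' >/dev/null
python3 -m creep '[2,0,-3,0,0,0,2,2,0,-3,0,0,0,2,2,0,-3,0,0,0,2,0,0,0,0,0,0,2,0,0,0,0,0,0,2]'
python3 - <<'E'
from fit import *
a=vision.read_camera('top'); mt=outline_of('top','carton'); b=vision.read_camera('side')
cv2.imwrite('pics/p5.png',np.hstack([cv2.resize(a[160:290,260:390],(400,400)),cv2.resize(b[200:360,230:390],(400,400))]))
E
```

```text
push N -0.12 gx mm -40.1 xyz [0.5541 0.1228 0.0281]
time_s: 21.75
ee_pos: [0.5725, 0.283, 0.1785]
tcp_rot: [2.342, 2.093, 0.001]
wrist_force: [0.1, -0.2, 0.3]
gripper_width: 0.233
grip_force: 0.0
```

View pics/p5.png

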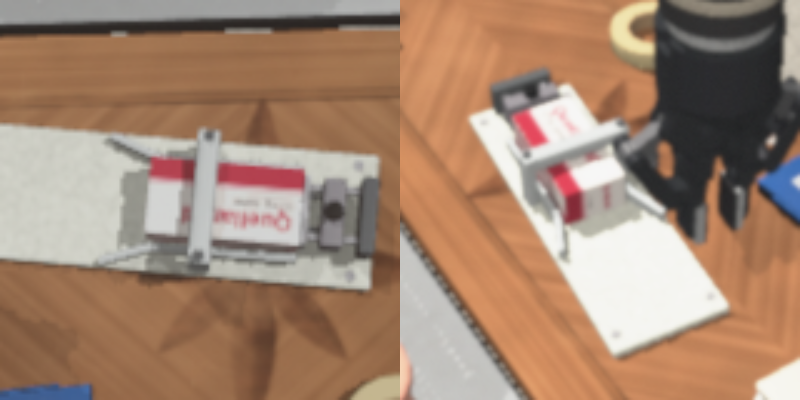

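The carton lies flat in the lane under the bar. In the left panel it spans columns 148–305, up against the stop, and the gripper is clear.

```bash
python3 -c "
from workcell import env
print(env.sign_off())"
```

```text
the job is handed in; nothing more can be done
None
```

The carton passed under the bar, was held against the stop at about 11 N for 1.2 s, and was left released and flat in the lane; the job is handed in, but no verdict came back.

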